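Press a microscope tube into the spring-mounted V-block of a lens bench

TASK

Take the long microscope tube, the one with the wide flange at one end, from its grey rest and lay it in the V-block of the lens bench, flange away from the lamp house and centred along the V-block. Press it down gently and squarely on both faces of both V jaws until the spring-mounted block has sunk about 6 mm, half of its travel, and stop there: the program finishes with the tube still gripped between the fingers and held pressed down. Leave the other things on the bench where they are.

Things in the scene. Friction and masses are not known exactly. Their poses are not given: they have to be found in the camera images.
- lens_mid (a point): Long microscope tube (about 160 g): aluminium barrel 34 mm in diameter, 120 mm long, with a black flange 46 mm in diameter, 10 mm thick, on one end. It lies level in a grey rest, its axis 36 mm above the work surface. This point: on the axis, half-way along the 34 mm barrel. x runs along the tube away from the flange; z is up at the start.
- lens_flange (a point): Centre of the flange of the long tube, on its axis, 65 mm from lens_mid towards -x.
- v_axis (a point): Where lens_mid lies when the tube is seated and centred in the V-block: 82 mm above the work surface with the block up; sinks with it. x runs along the V towards the white lamp house (112 mm high, near face 100 mm away), z up. Two 90 degree V jaws, 28 to 48 mm either side along x, mouth 40 mm wide, upper edges 4 mm below this axis; between them the space is clear to 44 mm below it.
- vblock (a joint): How far the V-block has been pressed down, m: 0 up, 0.012 on its stop. It begins to sink under about 4 N and then takes 0.9 N more per mm (about 10 N at 6 mm); the weight of the tube alone does not move it; it springs back up. The block is self-aligning: it also gives up to 4 mm sideways (along its y) and 0.06 rad about the vertical, against weak springs (0.2 N per mm), so that a tube held a little off still settles on both faces.
- bench: The lens bench, fixed: steel base plate 245 x 100 x 12 mm, the lamp house, and four guide posts 8 mm thick beside the jaws (38 mm along x and 31 mm along y from the middle, up to 58 mm above the work surface). Origin on the work surface below v_axis, axes as v_axis.
- rest_a: Fixed grey rest in which the long tube lies at the start; foot plate 110 x 50 x 6 mm, origin under its centre, x along it. Its two V notches stand 32 to 44 mm either side of the middle along x, leaving the middle free for fingers.
- short_barrel: A similar but shorter tube without flange, 34 mm in diameter, 84 mm long, lying in a second grey rest; origin at its centre, x along it. Leave alone.
- beaker: Glass beaker, 70 mm in diameter, 90 mm high. Leave alone.
- bottle: White plastic bottle, 64 mm in diameter, 150 mm high. Leave alone.
- jar: Small amber jar, 42 mm in diameter, 55 mm high. Leave alone.
- dish: Flat glass dish, 80 mm in diameter, 16 mm high. Leave alone.
- slidebox: Cardboard box for slides, 80 x 35 x 30 mm. Leave alone.
- lens: The long tube as a body; its origin is lens_mid.
Not all that is in view belongs to the job. What is shaped like the rest_a but purple or turquoise is not meant.

How it is judged:
By the outcome, as a careful person would: the job done as asked, in the order asked, and still so for the second after the job is handed in, while the arm keeps its last pose, push and grip.
It also fails if it takes over 37 s, if anything falls off the work surface, if the arm or the gripper's body presses on something with over 40 N, if the wrist force passes 120 N, or if a joint passes its speed limit or range.

ROBOT

A 7-joint arm with a two-finger parallel gripper is mounted at the origin on the work surface. World frame = base frame: x ahead of the robot, y to its left, z up, the work surface at z = 0. Lengths are in m, angles in rad, forces in N, time in s.
With the tool pointing down it reaches from about 0.425 to 0.8 m from the base axis. Payload 8.3 kg.
Tool frame: the origin (TCP) lies at the centre of the arm's flange, where the gripper is bolted on; the fingertips stand 173 mm ahead of it and the grasp point (between the pads) lies 155 mm ahead of it (bot.pinch_z is the distance from the TCP to the grasp point, in m); z points along the fingers, y is the line along which they close (so a half turn about z gives the same grasp; the last joint's range is limited). The gripper opens to 85 mm and grips with 20 to 120 N. Pads are 22 mm wide; open, the fingers measure 114 mm over their backs; the gripper's body (76 mm by 85 mm) begins 54 mm behind the grasp point. The pads swing forward as they close: fully open they stand 13 mm farther back than shut.
Start: joints at [1.129, 0.383, 0.016, 1.37, -0.006, 1.388, -0.046], TCP at [0.231, -0.581, 0.405] pointing down, gripper open.
Joint ranges: [-2.95, 2.95], [-0.25, 2.06], [-1.52, 1.56], [0.18, 2.33], [-1.44, 4.58], [0.02, 2.06], [-3.01, 3.01]. Speed limits (rad/s): [2.39, 2.39, 3.01, 3.01, 3.14, 3.14, 3.14].

INTERFACE

Orientations are given as a unit quaternion [x, y, z, w].
In Python, from workcell import bot gives the robot as it stands.
- The arm moves only by the shell command python3 -m jog 'ROWS' [FORCE]. ROWS is JSON, a list of rows, each a list of 3 entries, a list of its own where there are three numbers: the turn, a rotation vector about the tool's x, y, z in rad, then the shift along the tool's x, y, z in mm, then the opening, from 0 (shut) to 1 (fully open). In form: [[[ax, ay, az], [tx, ty, tz], grip], ...]. A call has 1 to 12 rows; each row shifts and turns the commanded pose from where the row before left it, along the tool's axes as they then stand; what a row does not reach is not made up. A row lasts 1/12 s, in which the tool goes at most 41.7 mm and 7.16 degrees, less where a joint would pass 70% of its speed; a pose out of reach is approached as far as the arm can. A call is refused whole if a number of a shift passes 41.7 or a number of a turn 0.125, either way. A call with a gripper value outside its range is refused whole. The fingers move at their own pace and stop on an object; FORCE is the grip in N (left out, the last holds). Time passes only in rows, so rows that do not move let the fingers close. It gives the time, the measured TCP pose, the force, the opening and the grip force at its end, in the units of the state.
- bot.state(): the state, without advancing time (a new reading comes with each control period).
- bot.camera(name): name is "scene" or "top"; returns the picture (384x512x3 uint8, blue, green, red); there is no depth.
- bot.camera_params(name): a dict with "fov_y" (degrees; the focal length in pixels is half the picture's height over the tangent of half this angle, whatever the lens; pixels are square), "cx", "cy" (the principal point, pixels), "k1" (the pictures are not rectified: a ray, as slopes to the right and down, at radius r is drawn at 1 + k1 r^2 times it, then the intrinsics apply), "rvec" (rotation vector, rad) and "tvec" (3), from world to camera coordinates, as OpenCV has them. Camera axes: x right, y down, z forward; pixel columns grow to the right and rows downward; lengths in m; the calibration is good to about 2 mm. A picture is of the moment at which its call begins. camera_params takes no time and is no camera call.
- bot.job_done(): hands the job in; it is judged then, once.
The state is a dict: "time_s": time; "qpos": joint angles; "qvel": joint speeds; "effort": joint torques, N m; "tool_pos": TCP position; "ee_rot": TCP orientation; "force": force on the tool from outside, world axes, zero at the start; "torque": the same for the moment, N m; "finger_gap": finger opening in m; "gripper_force": force on a finger pad.
Only numpy, scipy, OpenCV 4.12 (cv2) and the standard library are available. Lean on these libraries where they do the work, as an engineer would, in place of code of your own. Each camera call takes 0.05 s, during which the arm holds its last target. There are 200 camera calls.

## Working session

There is one attempt and no reset: what is moved stays moved. The work goes in short steps, Python scripts to look and compute and a shell command to move; the robot and the scene stay as the last step left them, time stands still between calls to the robot, and variables do not carry over. Pictures are saved under pics/ and viewed, at most 10 in all, crops included, and the job is handed in when it is done.

```bash
mkdir -p pics; ls; python3 - <<'E'
from workcell import bot
import cv2
for n in("scene","top"):
    cv2.imwrite(f"pics/{n}0.png",bot.camera(n)); print(n,bot.camera_params(n))
print(bot.state(),bot.pinch_z)
E
```

```text
pics
scene {'fov_y': 49.861436670382346, 'cx': 251.3883696059458, 'cy': 186.00434363481003, 'k1': -0.15479141469263885, 'rvec': array([ 1.37839812,  2.03757279, -1.0043576 ]), 'tvec': array([ 0.31733851, -0.20599321,  1.59058575])}
top {'fov_y': 56.272966380179334, 'cx': 253.51811421253527, 'cy': 192.6605042092252, 'k1': -0.09738682121637679, 'rvec': array([ 2.15086467, -2.18242755,  0.1139722 ]), 'tvec': array([-0.11704988,  0.52255217,  0.94733407])}
{'time_s': 0.1, 'qpos': array([ 1.12911278,  0.38417586,  0.0164013 ,  1.37102211, -0.00633494,
        1.38823455, -0.04650341]), 'qvel': array([ 0.00026209, -0.00039952, -0.00178546, -0.00083681,  0.0003437 ,
       -0.00080119, -0.00103761]), 'effort': array([ 2.59137472e-03, -6.29133654e+01,  8.47100727e-01, -3.72763216e+01,
        1.65818457e-02,  1.03729256e-02, -9.38524011e-06]), 'tool_pos': array([ 0.23109832, -0.58054959,  0.40377744]), 'ee_rot': array([ 9.82115757e-01,  1.88275959e-01, -1.69905297e-04, -8.79449347e-04]), 'force': array([ 0.19782914, -0.01182356, -0.67765641]), 'torque': array([-0.01098185, -0.02299768, -0.03624225]), 'gripper_force': 0.0, 'finger_gap': 0.08557117213799478} 0.1547
```

View pics/scene0.png

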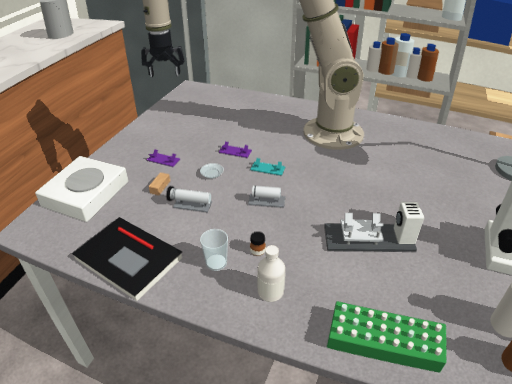

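View pics/top0.png

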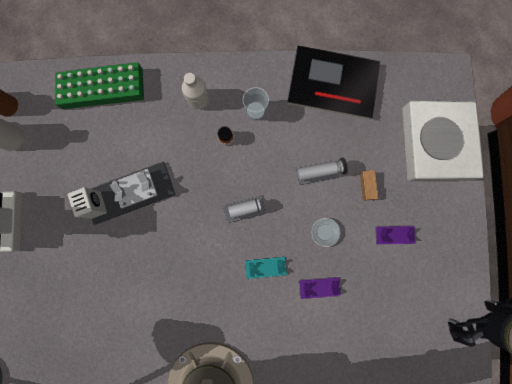

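The scene view shows the flanged tube at (190,197) and the short barrel at (267,193). The bench is at (370,235), with its lamp house at (409,222).

The top view shows the flanged tube at (320,171) with its black flange at (343,166), and the V-block at (133,188) with the lamp house at (85,202).

Things that could be taken for the tube, by top pixel:
- Flanged tube (320,171): my choice, because it is the longer one and has the black flange.
- Short barrel (243,208): no flange.
- Purple rests (396,235) and (320,288), and the turquoise rest (266,268): empty and the wrong colour.

```bash
cat > h.py <<'E'
import numpy as np, cv2
from workcell import bot
def cam(n):
    p=bot.camera_params(n); f=192/np.tan(np.radians(p['fov_y']/2))
    K=np.array([[f,0,p['cx']],[0,f,p['cy']],[0,0,1]]); D=np.array([p['k1'],0,0,0,0])
    return K,D,p['rvec'],p['tvec']
def ray(n,px,z):
    K,D,r,t=cam(n); R=cv2.Rodrigues(r)[0]
    u=cv2.undistortPoints(np.array(px,float).reshape(-1,1,2),K,D).reshape(-1,2)
    d=np.c_[u,np.ones(len(u))]@R; c=-R.T@t
    return c+d*((z-c[2])/d[:,2])[:,None]
def proj(n,P):
    K,D,r,t=cam(n); return cv2.projectPoints(np.array(P,float).reshape(-1,1,3),r,t,K,D)[0].reshape(-1,2)
E
python3 - <<'E'
import cv2,numpy as np
t=cv2.imread('pics/top0.png');s=cv2.imread('pics/scene0.png')
a=t[150:195,285:365];b=t[150:230,60:190];
A=cv2.resize(a,None,fx=6,fy=6,interpolation=2)
cv2.imwrite('pics/c1.png',np.vstack([A,cv2.resize(s[178:218,155:235],(480,240),interpolation=2)]))
B=cv2.resize(b,None,fx=5,fy=5,interpolation=2)
cv2.imwrite('pics/c2.png',B)
E
```

```text
(no output)
```

View pics/c1.png

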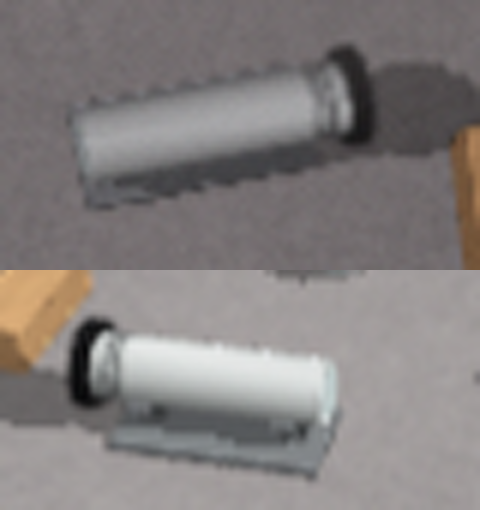

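View pics/c2.png

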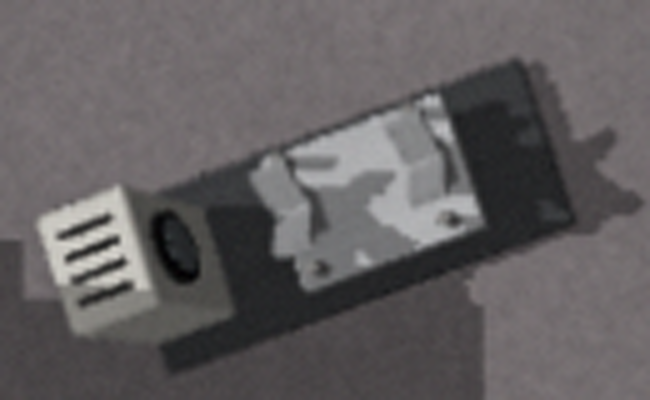

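The crops confirm the choice: an aluminium barrel with a black flange at one end, from top px (298,175) to the flange at (343,166). The bench crop shows the jaws at (117,191) and (144,181), with the plate corners clearly visible.

```bash
python3 - <<'E'
from h import *
import numpy as np
np.set_printoptions(precision=4,suppress=True)
t=cv2.imread('pics/top0.png')
c=lambda L,f,o:np.array(L)/f+np.array(o)-0.5+0.5/f
e=ray('top',c([(80,148),(352,95)],6,(285,150)),.036)
d=e[0]-e[1];print('tube',e,np.linalg.norm(d),'mid',e[1]+d*65/125,'yaw',np.degrees(np.arctan2(d[1],d[0])))
# scene, flange centre & end
e2=ray('scene',c([(331,390),(96,362)],6,(155,178-45)),.036)
d=e2[0]-e2[1];print('scene',e2,np.linalg.norm(d),'yaw',np.degrees(np.arctan2(d[1],d[0])))
p=ray('top',c([(517,57),(577,218),(165,373)],5,(60,150)),.012)
print('plate',p,np.linalg.norm(np.diff(p,axis=0),axis=1)); l=p[2]-p[1];print('yaw',np.degrees(np.arctan2(l[1],l[0])))
w=p[0]-p[1]; print('plate yaw2',np.degrees(np.arctan2(w[1],w[0]))+90, 'plate centre', (p[0]+p[2])/2)
j=ray('top',c([(257,163),(280,152),(279,258),(308,256)],5,(60,150)),.078);print('jawL',j)
j=ray('top',c([(389,127),(420,108),(412,203),(440,196)],5,(60,150)),.078);print('jawR',j)
lt=ray('top',c([(38,225),(122,184),(160,310),(75,335)],5,(60,150)),.112);print('lamp top',lt)
E
```

```text
tube [[ 0.5683 -0.2457  0.036 ]
 [ 0.5911 -0.3708  0.036 ]] 0.1271261344528126 mid [ 0.5793 -0.3058  0.036 ] yaw 100.33621119806209
scene [[ 0.5647 -0.2464  0.036 ]
 [ 0.5887 -0.3685  0.036 ]] 0.12440781126894462 yaw 101.10375485949123
plate [[0.6155 0.128  0.012 ]
 [0.5241 0.093  0.012 ]
 [0.4404 0.3262 0.012 ]] [0.0978 0.2477]
yaw 109.74915414668507
plate yaw2 110.95551563888034 plate centre [0.528  0.2271 0.012 ]
jawL [[0.5485 0.2491 0.078 ]
 [0.5542 0.2368 0.078 ]
 [0.4983 0.2358 0.078 ]
 [0.4992 0.2203 0.078 ]]
jawR [[0.5664 0.1785 0.078 ]
 [0.5761 0.1622 0.078 ]
 [0.5261 0.1654 0.078 ]
 [0.5296 0.1506 0.078 ]]
lamp top [[0.5138 0.3505 0.112 ]
 [0.5342 0.3062 0.112 ]
 [0.4698 0.2839 0.112 ]
 [0.4576 0.3286 0.112 ]]
```

Measurements against the given sizes:

| Item | Measured | Given |
|---|---|---|
| Tube end to flange centre | 124–127 mm | 125 mm |
| Jaw spacing | 75 mm | 76 mm |
| Lamp face distance | about 101 mm | 100 mm |
| Plate | 98 x 248 mm | 100 x 245 mm |

So lens_mid is at about (0.577, -0.306) with yaw 100.5°, and v_axis is at about (0.537, 0.200) with yaw 110°. I'll move above the tube.

```bash
python3 -m jog '[[[0,0,0],[35.3,-10.6,0],1],[[0,0,0],[35.3,-10.6,0],1],[[0,0,0],[35.3,-10.6,0],1],[[0,0,0],[35.3,-10.6,0],1],[[0,0,0],[35.3,-10.6,0],1],[[0,0,0],[35.3,-10.6,0],1],[[0,0,0],[35.3,-10.6,0],1],[[0,0,0],[35.3,-10.6,0],1],[[0,0,0],[35.3,-10.6,0],1],[[0,0,0],[35.3,-10.6,0],1],[[0,0,0],[35.3,-10.6,0],1],[[0,0,0],[35.3,-10.6,0],1]]' 80; python3 -m jog '[[[0,0,-0.12],[0,0,10],1],[[0,0,-0.12],[0,0,10],1],[[0,0,-0.12],[0,0,10],1],[[0,0,-0.12],[0,0,10],1],[[0,0,-0.12],[0,0,10],1],[[0,0,-0.12],[0,0,10],1],[[0,0,-0.12],[0,0,10],1],[[0,0,-0.12],[0,0,10],1],[[0,0,-0.12],[0,0,10],1],[[0,0,-0.12],[0,0,10],1],[[0,0,-0.12],[0,0,10],1],[[0,0,-0.055],[0,0,0],1]]'
cat >> h.py <<'E'
from scipy.spatial.transform import Rotation as Ro
def to(P,yaw):  # P: wanted pinch point, yaw of tool x (deg), tool straight down -> shift mm in tool axes and turn
    s=bot.state(); R=Ro.from_quat(s['ee_rot']); T=np.array(P)+[0,0,bot.pinch_z]
    y=np.radians(yaw); G=Ro.from_matrix(np.array([[np.cos(y),np.sin(y),0],[np.sin(y),-np.cos(y),0],[0,0,-1]]).T)
    print('t',s['time_s'],'pos',s['tool_pos'].round(4),'F',s['force'].round(1),'T',s['torque'].round(2),'gap',s['finger_gap'].round(4),'gf',s['gripper_force'])
    print('shift mm',(R.inv().apply(T-s['tool_pos'])*1000).round(1),'turn',(R.inv()*G).as_rotvec().round(4))
E
python3 -c "
from h import *
to([.577,-.306,.036],100.5)
im=bot.camera('top');im2=bot.camera('scene')
cv2.imwrite('pics/a.png',np.hstack([cv2.resize(im[110:230,260:390],None,fx=3,fy=3,interpolation=2),cv2.resize(im2[110:230,120:250],None,fx=3,fy=3,interpolation=2)]))"
```

```text
time_s: 1.1
tool_pos: [0.5788, -0.3045, 0.4043]
ee_rot: [0.982, 0.188, -0.0, -0.0]
force: [0.4, -0.1, 0.5]
finger_gap: 0.0855
gripper_force: 0.0
time_s: 2.1
tool_pos: [0.5768, -0.3057, 0.2916]
ee_rot: [0.637, 0.771, -0.0, -0.002]
force: [-0.2, 0.1, -0.2]
finger_gap: 0.0856
gripper_force: 0.0Traceback (most recent call last):
  File "<string>", line 3, in <module>
    to([.577,-.306,.036],100.5)
    ~~^^^^^^^^^^^^^^^^^^^^^^^^^
  File "h.py", line 18, in to
    print('t',s['time_s'],'pos',s['tool_pos'].round(4),'F',s['force'].round(1),'T',s['torque'].round(2),'gap',s['finger_gap'].round(4),'gf',s['gripper_force'])
                                                                                                              ^^^^^^^^^^^^^^^^^^^^^
AttributeError: 'float' object has no attribute 'round'
```

```bash
sed -i "s/s\['finger_gap'\].round(4)/s['finger_gap']/" h.py
python3 -c "
from h import *
to([.577,-.306,.036],100.5)
im=bot.camera('top');im2=bot.camera('scene')
cv2.imwrite('pics/a.png',np.hstack([cv2.resize(im[110:230,260:390],None,fx=3,fy=3,interpolation=2),cv2.resize(im2[110:230,120:250],None,fx=3,fy=3,interpolation=2)]))"
```

```text
t 2.1 pos [ 0.5768 -0.3057  0.2916] F [-0.2  0.1 -0.2] T [ 0.01  0.04 -0.02] gap 0.08559095590897062 gf 0.0
shift mm [ -0.6   0.5 100.9] turn [-0.0036 -0.0029  0.0067]
```

View pics/a.png

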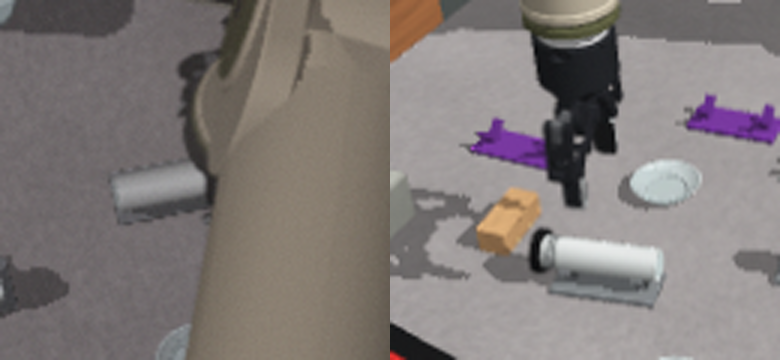

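The close look shows the gripper above the tube. In the scene crop the tips lie around (570,205) and (610,150), and the tube below is undisturbed. I'll check the tips by projection.

```bash
python3 -c "
from h import *
c=np.array([.577,-.306,.118]);y=np.array([.983,.182,0])*.048
p=proj('scene',[c+y,c-y,c+[0,0,.013]+y,c-y+[0,0,.013]]);print((p-[120,110])*3+[390,0]);print((proj('scene',[[.577,-.306,.036]])-[120,110])*3+[390,0])"
```

```text
[[575.76061415 220.26709851]
 [607.69063915 162.39965705]
 [574.15293773 209.19702268]
 [606.40604383 151.62561254]]
[[600.93569511 256.17526171]]
```

The projection agrees with the picture. I'll descend and close.

```bash
python3 -m jog '[[[-0.004,-0.003,0.007],[-0.6,0.5,15],1],[[0,0,0],[0,0,15],1],[[0,0,0],[0,0,15],1],[[0,0,0],[0,0,15],1],[[0,0,0],[0,0,12],1],[[0,0,0],[0,0,10],1],[[0,0,0],[0,0,8],1],[[0,0,0],[0,0,6],1],[[0,0,0],[0,0,4],1],[[0,0,0],[0,0,0],1]]' 40; python3 -m jog '[[[0,0,0],[0,0,0],0.3],[[0,0,0],[0,0,0],0.3],[[0,0,0],[0,0,0],0.3],[[0,0,0],[0,0,0],0.3],[[0,0,0],[0,0,0],0.3],[[0,0,0],[0,0,0],0.3],[[0,0,0],[0,0,0],0.3],[[0,0,0],[0,0,0],0.3]]';  python3 -c "
from h import *
to([.577,-.306,.036],100.5)"
```

```text
time_s: 3.03
tool_pos: [0.5785, -0.3065, 0.1941]
ee_rot: [0.642, 0.766, 0.001, 0.002]
force: [-0.1, 1.2, 0.2]
finger_gap: 0.0854
gripper_force: 0.0
time_s: 3.7
tool_pos: [0.5786, -0.3066, 0.1954]
ee_rot: [0.642, 0.767, 0.0, 0.003]
force: [-4.0, 1.3, 5.7]
finger_gap: 0.033
gripper_force: 39.7
t 3.7 pos [ 0.5786 -0.3066  0.1954] F [-4.   1.3  5.7] T [0.16 0.66 0.07] gap 0.03297865618989026 gf 39.674490094184875
shift mm [ 0.9 -1.5  4.7] turn [ 0.004   0.0035 -0.0073]
```

```bash
python3 -m jog '[[[0,0,0],[0,0,0],0.2],[[0,0,0],[0,0,0],0.2],[[0,0,0],[0,0,-4],0.2],[[0,0,0],[0,0,-8],0.2],[[0,0,0],[0,0,-14],0.2],[[0,0,0],[0,0,-18],0.2],[[0,0,0],[0,0,-20],0.2],[[0,0,0],[0,0,-20],0.2],[[0,0,0],[0,0,-16],0.2],[[0,0,0],[0,0,-12],0.2],[[0,0,0],[0,0,-8],0.2],[[0,0,0],[0,0,0],0.2]]' 80;  python3 -c "
from h import *
im2=bot.camera('scene')
cv2.imwrite('pics/b.png',cv2.resize(im2[90:230,120:270],None,fx=4,fy=4,interpolation=2))
to([.537,.2,.15],110)"
```

```text
time_s: 4.7
tool_pos: [0.5786, -0.3063, 0.3173]
ee_rot: [0.642, 0.767, 0.001, 0.004]
force: [0.3, 0.2, -1.9]
finger_gap: 0.032
gripper_force: 79.4
t 4.75 pos [ 0.5783 -0.3062  0.3156] F [-0.4 -0.3 -1.5] T [ 0.01  0.   -0.04] gap 0.031541221338491146 gf 79.38050150871277
shift mm [505.7  48.    9.2] turn [ 0.0049  0.0043 -0.173 ]
```

View pics/b.png

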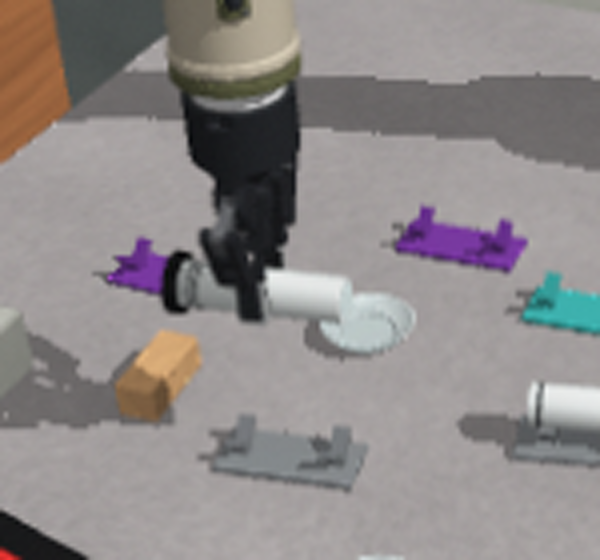

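The tube is held level between the fingers, and the rest below is empty. Next is the carry to the bench.

```bash
python3 -m jog '[[[0,0,0],[15,2,0],0.2],[[0,0,0],[28,3,0],0.2],[[0,0,0],[38,4,0],0.2],[[0,0,0],[38,4,0],0.2],[[0,0,0],[38,4,0],0.2],[[0,0,0],[38,4,0],0.2],[[0,0,0],[38,4,0],0.2],[[0,0,0],[38,4,0],0.2],[[0,0,0],[38,4,0],0.2],[[0,0,0],[38,4,0],0.2],[[0,0,0],[38,4,0],0.2],[[0,0,0],[38,4,0],0.2]]'; python3 -m jog '[[[0,0,0],[34,3,0],0.2],[[0,0,0],[24,2,0],0.2],[[0,0,0],[16,0,0],0.2],[[0.005,0.004,-0.05],[8,0,0],0.2],[[0,0,-0.06],[0,0,0],0.2],[[0,0,-0.06],[0,0,0],0.2],[[0,0,0],[0,0,0],0.2],[[0,0,0],[0,0,0],0.2]]';python3 -c "
from h import *
to([.537,.2,.15],110)
im=bot.camera('top');im2=bot.camera('scene')
cv2.imwrite('pics/d.png',np.hstack([cv2.resize(im[130:240,50:190],None,fx=2.8,fy=2.8,interpolation=2),cv2.resize(im2[150:260,310:440],None,fx=2.8,fy=2.8,interpolation=2)]))"
```

```text
time_s: 5.75
tool_pos: [0.547, 0.1203, 0.3125]
ee_rot: [0.642, 0.767, -0.0, 0.002]
force: [1.6, 0.4, -2.5]
finger_gap: 0.0319
gripper_force: 79.5
time_s: 6.42
tool_pos: [0.5382, 0.1999, 0.3124]
ee_rot: [0.575, 0.818, -0.001, -0.001]
force: [-0.7, -0.4, -1.4]
finger_gap: 0.0318
gripper_force: 79.5
t 6.4167 pos [0.5382 0.1999 0.3124] F [-0.7 -0.4 -1.4] T [ 0.04 -0.02 -0.02] gap 0.031779466266655704 gf 79.481942653656
shift mm [ 0.5 -1.1  7.7] turn [-0.0028 -0.0015 -0.0043]
```

View pics/d.png

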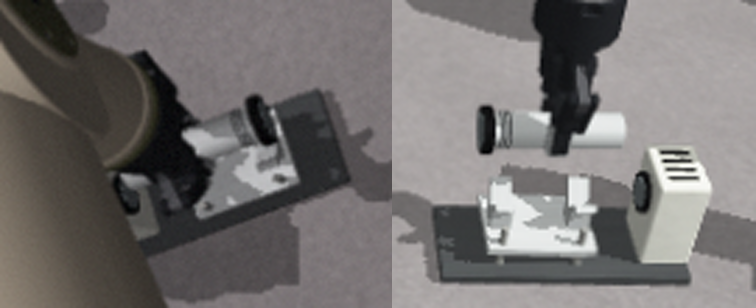

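The tube hangs level above the V-block, flange away from the lamp. In the scene crop the flange is at (486,129) and the end at (623,131); in the top crop the flange is at (262,119). I'll triangulate where lens_mid sits in the grip.

```bash
python3 -c "
from h import *
np.set_printoptions(precision=4,suppress=True)
S=lambda x,y:((x-392)/2.8+310-.3,y/2.8+150-.3); T=lambda x,y:(x/2.8+50-.3,y/2.8+130-.3)
fs=S(486,129);es=S(623,131);ft=T(262,119)
def two(ps,pt):
    a0,a1=ray('scene',[ps],0)[0],ray('scene',[ps],.2)[0];b0,b1=ray('top',[pt],0)[0],ray('top',[pt],.2)[0]
    u,v=a1-a0,b1-b0; k=np.linalg.lstsq(np.c_[u,-v],b0-a0,rcond=None)[0]; return a0+k[0]*u,b0+k[1]*v
print('flange',two(fs,ft))
for z in(.148,.153,.158):
    f,e=ray('scene',[fs,es],z);d=e-f;print(z,f,e,np.linalg.norm(d),np.degrees(np.arctan2(d[1],d[0])),'mid',f+d*65/125)
# jaws seen now in scene: jaw top corners z=.078
print('exp flange px if mid at grip', )
c=np.array([.538,.2,.153]);x=np.array([-.342,.94,0]); p=proj('scene',[c-.065*x,c+.06*x]);print((p-[310,150])*2.8+[392,0]); p=proj('top',[c-.065*x]);print((p-[50,130])*2.8)
v=np.array([.537,.2,.078]);y=np.array([-.94,-.342,0])
print((proj('scene',[v+x*a+y*b for a in(-.048,-.028,.028,.048) for b in (-.02,.02)])-[310,150])*2.8+[392,0])
"
```

```text
flange (array([0.56  , 0.1409, 0.1547]), array([0.5606, 0.1391, 0.1542]))
0.148 [0.5516 0.14   0.148 ] [0.508  0.2608 0.148 ] 0.12843908620514552 109.8236999166202 mid [0.5289 0.2028 0.148 ]
0.153 [0.5579 0.1407 0.153 ] [0.5146 0.2606 0.153 ] 0.12748465631143957 109.82369991662011 mid [0.5354 0.2031 0.153 ]
0.158 [0.5641 0.1414 0.158 ] [0.5212 0.2605 0.158 ] 0.1265302264177337 109.82369991662019 mid [0.5418 0.2033 0.158 ]
exp flange px if mid at grip
[[482.675  129.2446]
 [617.2058 130.9506]]
[[261.8763 118.7907]]
[[493.6392 203.9457]
 [487.9311 175.6476]
 [514.6841 204.1652]
 [508.4128 175.8835]
 [573.238  204.7144]
 [565.4232 176.4988]
 [593.9945 204.8867]
 [585.6424 176.702 ]]
```

```bash
python3 -c "
import cv2
i=cv2.imread('pics/d.png')[90:270,425:725];cv2.imwrite('pics/e.png',cv2.resize(i,None,fx=2.6,fy=2.6,interpolation=2))"
```

```text
(no output)
```

View pics/e.png

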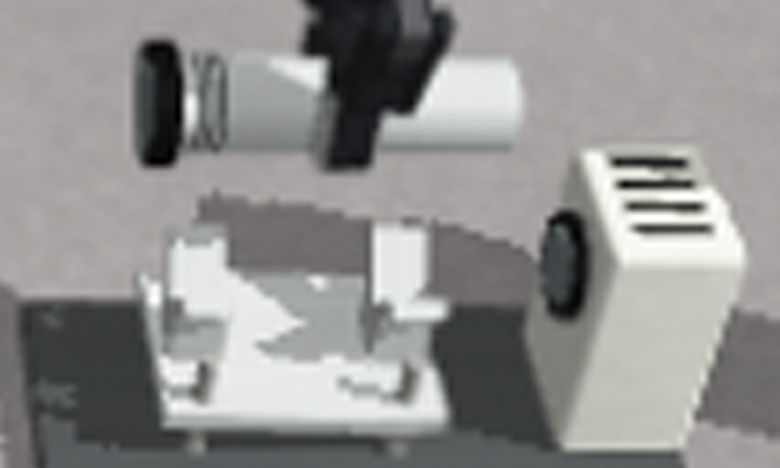

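In the same view the jaws and tube show matching offsets, and the top view agrees to about 1 mm, so the alignment is adequate for the self-aligning block. Descending to just above contact.

```bash
python3 -m jog '[[[0,0,0],[0.5,-1,6],0.2],[[0,0,0],[0,0,10],0.2],[[0,0,0],[0,0,12],0.2],[[0,0,0],[0,0,12],0.2],[[0,0,0],[0,0,10],0.2],[[0,0,0],[0,0,6],0.2],[[0,0,0],[0,0,3],0.2],[[0,0,0],[0,0,0],0.2],[[0,0,0],[0,0,0],0.2]]';python3 -c "
from h import *
to([.537,.2,.082],110)"
```

```text
time_s: 7.27
tool_pos: [0.5378, 0.2, 0.2545]
ee_rot: [0.575, 0.818, 0.0, -0.001]
force: [-0.2, 0.1, -1.4]
finger_gap: 0.032
gripper_force: 79.5
t 7.2667 pos [0.5378 0.2    0.2545] F [-0.2  0.1 -1.4] T [ 0.07 -0.02  0.05] gap 0.03198096698744336 gf 79.48326230049133
shift mm [ 0.2 -0.8 17.8] turn [-0.0007 -0.0013 -0.003 ]
```

```bash
for i in 1 ; do python3 -m jog '[[[0,0,0],[0,-0.5,4],0.2],[[0,0,0],[0,0,3],0.2],[[0,0,0],[0,0,2],0.2],[[0,0,0],[0,0,0],0.2],[[0,0,0],[0,0,0],0.2]]'; python3 -m jog '[[[0,0,0],[0,0,1],0.2],[[0,0,0],[0,0,0],0.2],[[0,0,0],[0,0,0],0.2]]';python3 -m jog '[[[0,0,0],[0,0,1],0.2],[[0,0,0],[0,0,0],0.2],[[0,0,0],[0,0,0],0.2]]';python3 -m jog '[[[0,0,0],[0,0,1],0.2],[[0,0,0],[0,0,0],0.2],[[0,0,0],[0,0,0],0.2]]'; done; python3 -c "
from h import *
to([.537,.2,.082],110)"
```

```text
time_s: 7.68
tool_pos: [0.5372, 0.1997, 0.2454]
ee_rot: [0.575, 0.818, -0.0, -0.001]
force: [0.5, -0.6, -1.4]
finger_gap: 0.0316
gripper_force: 79.5
time_s: 7.93
tool_pos: [0.5373, 0.1997, 0.2445]
ee_rot: [0.575, 0.818, -0.0, -0.001]
force: [0.3, -1.0, -2.0]
finger_gap: 0.0316
gripper_force: 79.5
time_s: 8.18
tool_pos: [0.5372, 0.1997, 0.2434]
ee_rot: [0.575, 0.818, -0.0, -0.001]
force: [-0.2, 0.8, -1.9]
finger_gap: 0.032
gripper_force: 79.5
time_s: 8.43
tool_pos: [0.5372, 0.1997, 0.2424]
ee_rot: [0.575, 0.818, -0.0, -0.001]
force: [0.3, 0.3, -1.9]
finger_gap: 0.0318
gripper_force: 79.5
t 8.4333 pos [0.5372 0.1997 0.2424] F [ 0.3  0.3 -1.9] T [-0.03  0.03 -0.03] gap 0.03184781154206915 gf 79.48155641555786
shift mm [ 0.4 -0.1  5.7] turn [-0.001  -0.0011 -0.003 ]
```

```bash
python3 -m jog '[[[0,0,0],[0,0,1],0.2],[[0,0,0],[0,0,0],0.2],[[0,0,0],[0,0,0],0.2]]';python3 -m jog '[[[0,0,0],[0,0,1],0.2],[[0,0,0],[0,0,0],0.2],[[0,0,0],[0,0,0],0.2]]'; python3 -m jog '[[[0,0,0],[0,0,1],0.2],[[0,0,0],[0,0,0],0.2],[[0,0,0],[0,0,0],0.2]]';python3 -m jog '[[[0,0,0],[0,0,1],0.2],[[0,0,0],[0,0,0],0.2],[[0,0,0],[0,0,0],0.2]]';python3 -c "
from h import *
to([.537,.2,.082],110)"
```

```text
time_s: 8.68
tool_pos: [0.5374, 0.1998, 0.2417]
ee_rot: [0.575, 0.818, 0.0, -0.001]
force: [-0.7, 0.4, 0.4]
finger_gap: 0.032
gripper_force: 79.8
time_s: 8.93
tool_pos: [0.5374, 0.1999, 0.2408]
ee_rot: [0.575, 0.818, 0.0, -0.0]
force: [-0.2, -0.4, 4.0]
finger_gap: 0.0316
gripper_force: 80.2
time_s: 9.18
tool_pos: [0.5374, 0.1998, 0.2397]
ee_rot: [0.575, 0.818, 0.0, -0.001]
force: [0.9, 0.2, 4.4]
finger_gap: 0.0318
gripper_force: 80.2
time_s: 9.43
tool_pos: [0.5374, 0.1998, 0.2387]
ee_rot: [0.575, 0.818, 0.0, -0.001]
force: [0.3, -0.4, 4.9]
finger_gap: 0.032
gripper_force: 80.3
t 9.4333 pos [0.5374 0.1998 0.2387] F [ 0.3 -0.4  4.9] T [-0.09 -0.09  0.01] gap 0.03199407133205034 gf 80.28921961784363
shift mm [ 0.3 -0.3  2. ] turn [-0.0003 -0.0011 -0.0031]
```

```bash
python3 -m jog '[[[0,0,0],[0,0,1],0.2],[[0,0,0],[0,0,0],0.2],[[0,0,0],[0,0,0],0.2]]';python3 -m jog '[[[0,0,0],[0,0,1],0.2],[[0,0,0],[0,0,0],0.2],[[0,0,0],[0,0,0],0.2]]';  python3 -c "
from h import *
F=[];
for i in range(6):
    bot.camera('top'); s=bot.state(); F.append(np.r_[s['force'],s['torque'],s['tool_pos'][2]*10])
print(np.mean(F,0).round(3))
im2=bot.camera('scene')
cv2.imwrite('pics/f.png',cv2.resize(im2[165:260,320:430],None,fx=6,fy=6,interpolation=2))
to([.537,.2,.082],110)"
```

```text
time_s: 9.68
tool_pos: [0.5374, 0.1998, 0.2378]
ee_rot: [0.575, 0.818, 0.0, -0.0]
force: [0.4, -1.1, 5.8]
finger_gap: 0.0318
gripper_force: 80.4
time_s: 9.93
tool_pos: [0.5375, 0.1999, 0.2369]
ee_rot: [0.575, 0.818, 0.0, -0.0]
force: [0.5, -0.3, 6.7]
finger_gap: 0.0317
gripper_force: 80.5
[-2.520e-01 -4.310e-01  6.703e+00 -1.130e-01 -7.000e-03  3.000e-03
  2.370e+00]
t 10.2833 pos [0.5375 0.1999 0.237 ] F [-0.4  0.2  7. ] T [-0.09  0.02 -0.04] gap 0.031817447621913006 gf 80.5127227306366
shift mm [ 0.3 -0.4  0.3] turn [ 0.0002 -0.0011 -0.003 ]
```

View pics/f.png

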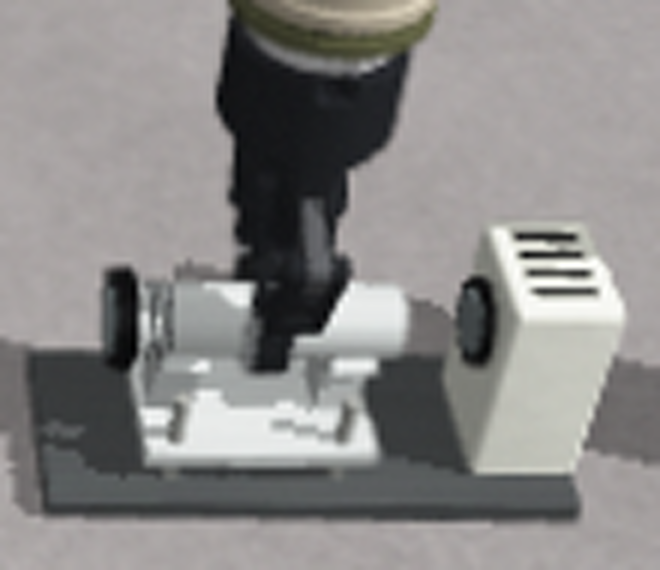

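The tube is seated in both jaws with the block partly sunk: flange at crop (120,317), end at (405,315), lamp house clear. The force suggests about 4.9 mm of sink. I'll check the centring along x against the earlier jaw measurement in the same camera.

```bash
python3 -m jog '[[[0,0,0],[0,0,1.2],0.2],[[0,0,0],[0,0,0],0.2],[[0,0,0],[0,0,0],0.2],[[0,0,0],[0,0,0],0.2]]'; python3 -c "
from h import *
x=np.array([-.342,.94,0]);v=np.array([.537,.2,.077])
q=lambda P:((proj('scene',P)-[320,165])*6+2.5).round(1)
print(q([v-.065*x,v+.06*x,v-.065*x+.01*x,v+.07*x]))
F=[]
for i in range(8):
    bot.camera('top'); s=bot.state(); F.append(np.r_[s['force'],s['torque'],s['tool_pos'][2]*10])
print(np.mean(F,0).round(3))
to([.537,.2,.082],110)"
```

```text
time_s: 10.62
tool_pos: [0.5376, 0.1999, 0.2359]
ee_rot: [0.575, 0.818, 0.001, -0.0]
force: [0.4, 0.6, 6.9]
finger_gap: 0.0317
gripper_force: 80.6
[[115.9 320. ]
 [392.1 322.8]
 [138.2 320.3]
 [413.9 323. ]]
[-0.083 -0.211  7.735 -0.103 -0.02  -0.024  2.36 ]
t 11.0167 pos [0.5376 0.1999 0.2359] F [-0.8 -0.   7.4] T [-0.09 -0.04 -0.04] gap 0.03187729469186601 gf 80.62344789505005
shift mm [ 0.3 -0.5 -0.8] turn [ 0.0006 -0.0011 -0.0031]
```

The mean push of 7.7 N plus the tube's weight gives 9.4 N on the block, which is about 6 mm. The travel since contact, 5.8 mm, agrees. The tube is centred within about 1 mm.

```bash
python3 -c "
from workcell import bot
print(bot.job_done())"
```

```text
the job is handed in; nothing more can be done
None
```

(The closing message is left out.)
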